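# Snap the cap onto a rolled-over tea canteen

### The arm

A 6-joint arm with a two-finger parallel gripper is mounted at the origin on the work surface. World frame = base frame: x ahead of the robot, y to its left, z up, the work surface at z = 0. Lengths are in m, angles in rad, forces in N, time in s.
With the tool pointing down it reaches from about 0.375 to 0.975 m from the base axis. Payload 3.8 kg.
Tool frame: the origin (TCP) lies midway between the tips of the shut fingers; the grasp point (between the pads) lies 19 mm behind it; z points along the fingers, y is the direction in which the jaws open and shut (so a half turn about z gives the same grasp; the last joint's range is limited). The gripper opens to 85 mm and grips with 20 to 120 N. Pads are 22 mm wide; open, the fingers measure 114 mm over their backs; the gripper's body (76 mm by 85 mm) begins 54 mm behind the grasp point. The pads swing forward as they close: fully open they stand 13 mm farther back than shut.
Start: joints at [-1.23, 0.264, 1.604, -0, 1.274, -0.037], TCP at [0.249, -0.627, 0.231] pointing down, gripper open.
Joint ranges: [-2.63, 2.63], [-0.94, 2.18], [0.31, 2.57], [-1.31, 4.45], [0, 2.66], [-2.55, 2.55]. Speed limits (rad/s): [2.57, 2.57, 3.14, 3.14, 3.14, 3.14].

### API

Orientations are given as a rotation vector (axis times angle).
In Python, from workcell import bot gives the robot as it stands.
- The arm moves only by the tool drive_tool, never from a script. Its argument "deltas" is a list of rows, each an object with "hand": the opening, from 0 (shut) to 1 (fully open); "offset": the shift along the world's x, y, z in cm, a list of three; "angular": the turn, a rotation vector about the world's x, y, z in degrees, a list of three. A call has 1 to 8 rows; each row is the pose to reach, as a shift and turn from the pose commanded when the call began; what a row does not reach only later rows make up. A row lasts 1/8 s, in which the tool goes at most 62.5 mm and 10.7 degrees, less where a joint would pass 70% of its speed; a pose out of reach is approached as far as the arm can. A call with a gripper value outside its range is refused whole. The fingers move at their own pace and stop on an object; "force" is the grip in N (left out, the last holds). Time passes only in rows, so rows that repeat a pose let the fingers close. It gives the time, the measured TCP pose, the force and the opening at its end, in the units of the state.
- bot.read_state(): the state, without advancing time (a new reading comes with each control period).
- bot.read_camera(name): name is "scene" or "top"; returns a dict with "frame" (480x640x3 uint8, blue, green, red), "mtx" (3x3 intrinsics, pixels), "R" (3x3) and "t" (3): a world point X has camera coordinates R X + t. Camera axes: x right, y down, z forward; pixel columns grow to the right and rows downward; lengths in m; the calibration is good to about 2 mm. A picture is of the moment at which its call begins. There is no depth.
- bot.finish_job(): hands the job in, once; it reports no verdict.
The state is a dict: "time": time; "q": joint angles; "joint_vel": joint speeds; "joint_torque": joint torques, N m; "tool_pos": TCP position; "tcp_rot": TCP orientation; "wrist_force": force on the tool from outside, world axes, zero at the start; "torque": the same for the moment, N m; "width": opening from 0.0 (shut) to 1.0 (fully open).
Only numpy, scipy, OpenCV 4.12 (cv2) and the standard library are available. Lean on these libraries where they do the work, as an engineer would, in place of code of your own. Each camera call takes 0.05 s, during which the arm holds its last target. There are 200 camera calls.

### The job

The steel canteen is lying with its spout pointing sideways: roll it along the shelf, without lifting it off the planks, until the spout points straight up. Then take the red cap from the blue tray, press it onto the spout until it clicks, and keep pressing past the click until the cap's rim sits flush on the spout's collar. Finish with the hand still holding the cap and pressing it down firmly, at about 10 N; leave the teapot, the sugar bowl and the upturned glasses where they stand.

Things in the scene. Friction and masses are not known exactly. Their poses are not given: they have to be found in the camera images.
- canteen: Loose steel canteen, about 0.4 kg: round body 60 mm in diameter, 170 mm long. Origin on the body's axis at mid length; own y runs along the body, own z points out along the spout on its side. At the start the spout points about towards the robot, 18 degrees above level; rolling away from the robot by 72 degrees (about 43 mm of travel) brings it straight up.
- band (a point): Top of a black rubber anti-roll band when the spout is up. Two bands, 16 mm wide, at y = -62 and +72 mm of the canteen, carry it. Each has ten flats 33 mm from the axis, 21 mm wide, so it rests stably every 36 degrees (origin 33 mm above the shelf, 1.7 mm more over an edge) and rolls over with a light push. The point is 33 mm out along z on the band at +72 mm.
- seat (a point): Centre of the flat top of the spout's dark collar (30 mm in diameter), where the cap's rim comes to rest: at y = +35 mm of the canteen, 36 mm from its axis. Axes as the canteen's, z out along the spout.
- head (a point): Centre of the spout's brass ball head, 20 mm in diameter, 48.5 mm from the canteen's axis and 12.5 mm out from the seat; below it a stem 14 mm in diameter. It can be pinched lightly and turns between the fingers while the canteen is rolled.
- cap: Loose red ribbed plastic snap cap, 36 mm in outer diameter, 28 mm high, 60 g, standing open side down in the tray. Origin at the centre of its lower rim, z up through its closed top. Bore 23 mm wide, 24 mm deep.
- cap_top (a point): Centre of the cap's flat top, 28 mm above its rim. Inside, four sprung balls 4.5 mm above the rim leave 15 mm between them. Pushed down on the spout they resist from 16 mm above the seat, peak at about 7 N near 12 mm, yield (the click) by 8 mm; the cap then goes on down until its rim is on the collar. They centre it if it starts within 3 mm.
- tray: Loose low blue plastic tray, 130 x 170 mm (x by y) and 12 mm high, floor 4 mm thick; origin at the centre of its underside. The cap stands on its floor. It may be nudged.
- teapot: Stainless steel teapot, 116 mm in diameter, 118 mm high, spout and handle reaching 100 mm from its centre; origin at the centre of its underside. Leave it alone.
- sugar_bowl: Green ceramic sugar bowl with its cap on, 86 mm in diameter, 92 mm high; origin at the centre of its underside. Leave it alone.
- glass_a: Clear glass tea cup standing upside down, 56 mm in diameter, 65 mm high; origin at the centre of its rim on the shelf. Leave it alone.
- glass_b: Another such glass, the same. Leave it alone.

How it is judged:
By the outcome, as a careful person would: the job done as asked, in the order asked, and still so for the second after the job is handed in, while the arm keeps its last pose, push and grip.
It also fails if it takes over 58 s, if anything falls off the work surface, if the arm or the gripper's body presses on something with over 40 N, if the wrist force passes 120 N, or if a joint passes its speed limit or range.

## Working session

There is one attempt and no reset: what is moved stays moved. The work goes in short steps, Python scripts to look and compute and a tool call to move; the robot and the scene stay as the last step left them, time stands still between calls to the robot, and variables do not carry over. Pictures are saved under pics/ and viewed, about 8 in all and at most 12, crops included, and the job is handed in when it is done.

Besides the shell and the picture viewer there is one more tool, called after "Emit:" in YAML: its name, and indented under it one key for each argument. drive_tool: Moves the arm, as the interface text tells. Its arguments: {"type":"object","properties":{"deltas":{"type":"array"},"force":{"type":"number"}},"required":["deltas"]}

```bash
mkdir -p pics; cat > h.py <<'E'
import numpy as np, cv2
from workcell import bot
def cam(n,f=None):
    c=bot.read_camera(n)
    if f: cv2.imwrite('pics/'+f,c['frame'])
    return c
def ray(c,u,v):
    d=c['R'].T@np.linalg.inv(c['mtx'])@np.array([u,v,1.]); return -c['R'].T@c['t'],d
def onz(c,u,v,z):
    o,d=ray(c,u,v); return o+d*(z-o[2])/d[2]
def proj(c,X):
    p=c['mtx']@(c['R']@np.array(X)+c['t']); return p[:2]/p[2]
def tri(c1,p1,c2,p2):
    o1,d1=ray(c1,*p1);o2,d2=ray(c2,*p2)
    s=np.linalg.lstsq(np.c_[d1,-d2],o2-o1,rcond=None)[0]
    a,b=o1+s[0]*d1,o2+s[1]*d2
    return (a+b)/2,np.linalg.norm(a-b)
def blobs(img,lo,hi,amin=60):
    m=cv2.inRange(cv2.cvtColor(img,cv2.COLOR_BGR2HSV),np.array(lo),np.array(hi))
    n,l,s,ce=cv2.connectedComponentsWithStats(m)
    return [(s[i].tolist(),ce[i].round(1).tolist()) for i in range(1,n) if s[i,4]>amin]
E
python3 - <<'E'
from h import *
for n in('scene','top'):
    c=cam(n,n+'0.png'); print(n,c['mtx'].tolist(),(-c['R'].T@c['t']).round(3),c['R'].round(3).tolist())
    print('red',blobs(c['frame'],(0,120,60),(8,255,255)),blobs(c['frame'],(172,120,60),(180,255,255)))
    print('blue',blobs(c['frame'],(100,120,50),(125,255,255),300))
    print('brass',blobs(c['frame'],(15,100,80),(30,255,255),30))
print(bot.read_state())
E
```

```text
scene [[592.0925314984073, 0.0, 315.12158965912386], [0.0, 592.0925314984073, 233.77810503209582], [0.0, 0.0, 1.0]] [1.102 0.772 1.119] [[-0.84, 0.542, -0.019], [0.422, 0.632, -0.65], [-0.34, -0.555, -0.759]]
red [([230, 0, 31, 18, 420], [243.9, 6.8]), ([323, 186, 11, 13, 122], [327.8, 192.0])] []
blue [([291, 165, 79, 59, 2200], [329.9, 193.5])]
brass [([412, 253, 8, 7, 33], [415.7, 256.2])]
top [[539.7258451473033, 0.0, 312.5721811960046], [0.0, 539.7258451473033, 238.9197074075407], [0.0, 0.0, 1.0]] [ 0.516 -0.002  1.555] [[-0.01, -1.0, -0.004], [-0.998, 0.01, -0.069], [0.069, 0.003, -0.998]]
red [] [([356, 275, 11, 11, 72], [361.1, 279.8])]
blue [([331, 256, 66, 55, 2470], [363.1, 283.3])]
brass []
{'time': 0.1, 'q': array([-1.22987193e+00,  2.64694222e-01,  1.60524823e+00, -2.39581266e-05,
        1.27372204e+00, -3.69134255e-02]), 'joint_vel': array([-0.00133774, -0.00176379, -0.00161714,  0.00072261, -0.00032192,
       -0.00125012]), 'joint_torque': array([ 2.24060141e-04, -5.16708112e+01, -3.68589342e+01,  4.88470448e-06,
        6.30678929e-03, -1.31876308e-05]), 'tool_pos': array([ 0.24877274, -0.62676103,  0.23006965]), 'tcp_rot': array([-3.08368669e+00, -5.89609047e-01,  5.28005629e-04]), 'wrist_force': array([ 0.52550225, -0.59710736, -0.0164388 ]), 'torque': array([-0.00224299,  0.04479225, -0.00352539]), 'width': 0.9986843777205302}
```

View pics/scene0.png

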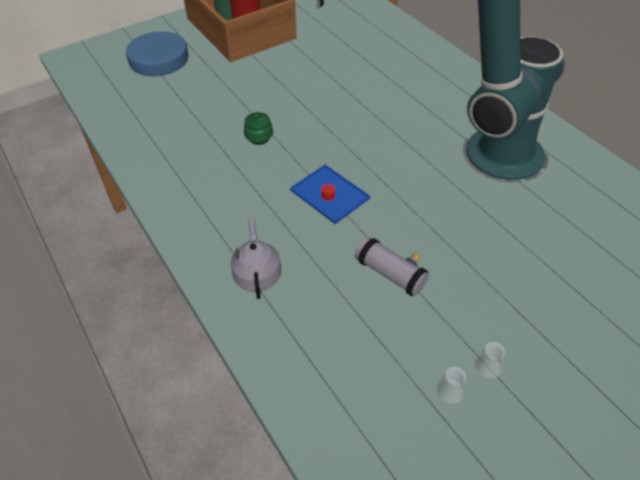

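View pics/top0.png

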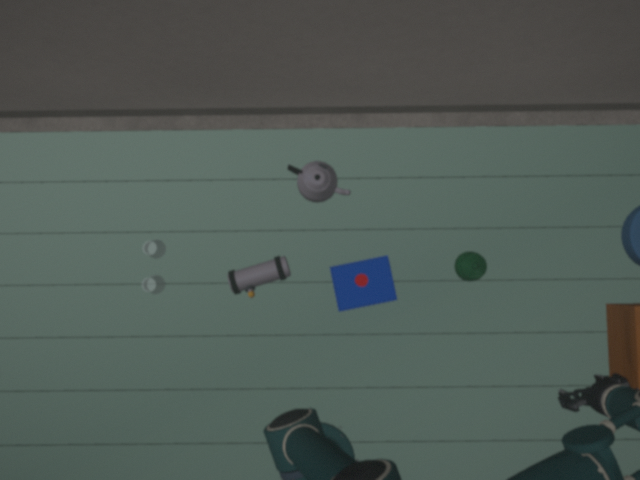

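The scene shows the canteen at about (390,265) with its spout at (415,257), and the cap at (328,192) in the tray. In the top view the canteen is at (258,274) with its spout at (251,293), the cap at (361,280) and the glasses at (152,248/284).

```bash
python3 - <<'E'
from h import *
t=cam('top');s=cam('scene')
P=[]
for nm,c,(x0,y0,x1,y1) in(('top',t,(215,245,300,305)),('sc',s,(345,225,440,305))):
    im=c['frame'][y0:y1,x0:x1]
    b=[(a,[e[0]+x0,e[1]+y0]) for a,e in blobs(im,(0,0,0),(180,255,55),25)]
    br=[(a,[e[0]+x0,e[1]+y0]) for a,e in blobs(im,(12,70,60),(32,255,255),8)]
    print(nm,'bands',b,'brass',br)
    P.append((b,br))
for a,e in P[0][0]: print('band',onz(t,*e,.037))
print('head',tri(t,P[0][1][0][1],s,P[1][1][0][1]))
capt=blobs(t['frame'],(172,120,60),(180,255,255))[0][1]
print('cap',onz(t,*capt,.032), onz(s,327.8,192,.02),)
rect=cv2.minAreaRect(cv2.findNonZero(cv2.inRange(cv2.cvtColor(t['frame'],cv2.COLOR_BGR2HSV),np.array((100,120,50)),np.array((125,255,255)))[250:315,325:402]))
print('tray',rect,onz(t,363.1,283.3,.006))
for g in((152,248),(152,285),(317,178),(470,265)): print(onz(t,*g,.05))
im=cv2.resize(t['frame'][240:320,210:320],None,fx=7,fy=7,interpolation=2)
im2=cv2.resize(s['frame'][225:305,340:450],None,fx=7,fy=7,interpolation=2)
cv2.imwrite('pics/c1.png',cv2.resize(np.vstack([im,im2]),None,fx=.53,fy=.53))
E
```

```text
top bands [([60, 12, 11, 22, 101], [279.6, 268.2]), ([14, 26, 11, 22, 101], [233.3, 282.3])] brass [([33, 46, 6, 6, 31], [250.5, 293.6])]
sc bands [([13, 14, 20, 26, 148], [365.7, 250.1]), ([61, 43, 21, 27, 167], [413.9, 280.2])] brass [([67, 28, 8, 8, 46], [415.8, 256.2])]
band [0.53960553 0.09686787 0.037     ]
band [0.50142794 0.22702538 0.037     ]
head (array([0.46954406, 0.177306  , 0.05184811]), np.float64(0.000784368005929927))
cap [ 0.50475477 -0.13219164  0.032     ] [ 0.50513723 -0.13240583  0.02      ]
tray ((38.02851486206055, 33.02825927734375), (44.9555549621582, 59.05009078979492), 78.43986511230469) [ 0.4945244 -0.1396835  0.006    ]
[0.59943782 0.4524629  0.05      ]
[0.49635136 0.45139455 0.05      ]
[ 0.79208017 -0.01086453  0.05      ]
[ 0.54288917 -0.43393312  0.05      ]
```

View pics/c1.png

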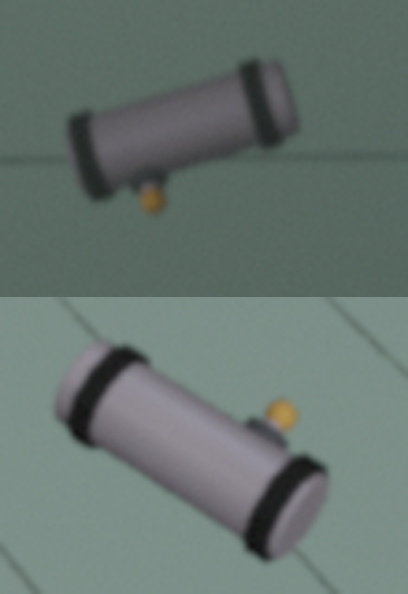

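Emit:
drive_tool:
  deltas:
    - {"hand": 0.5,"offset": [4,6,0],"angular": [0,0,-1]}
    - {"hand": 0.5,"offset": [8,11,0],"angular": [0,0,-2]}
    - {"hand": 0.5,"offset": [11,17,0],"angular": [0,0,-3]}
    - {"hand": 0.5,"offset": [14,23,0],"angular": [0,0,-4]}
    - {"hand": 0.5,"offset": [17,28,0],"angular": [0,0,-5.2]}
    - {"hand": 0.5,"offset": [19,34,0],"angular": [0,0,-5.2]}
    - {"hand": 0.5,"offset": [20,40,0],"angular": [0,0,-5.2]}
    - {"hand": 0.5,"offset": [20,46,0],"angular": [0,0,-5.2]}
  force: 20

```text
time: 1.2
tool_pos: [0.449, -0.177, 0.2313]
tcp_rot: [-3.109, -0.449, -0.001]
wrist_force: [0.4, 0.8, 0.4]
width: 0.5
```

Emit:
drive_tool:
  deltas:
    - {"hand": 0.5,"offset": [0,6,-2],"angular": [0,0,0]}
    - {"hand": 0.5,"offset": [0,12,-4],"angular": [0,0,0]}
    - {"hand": 0.5,"offset": [1,18,-6],"angular": [0,0,0]}
    - {"hand": 0.5,"offset": [1,24,-8],"angular": [0,0,0]}
    - {"hand": 0.5,"offset": [1.6,29.5,-10],"angular": [0,0,0]}
    - {"hand": 0.5,"offset": [1.6,34.4,-11],"angular": [0,0,0]}
    - {"hand": 0.5,"offset": [1.6,34.4,-11],"angular": [0,0,0]}
    - {"hand": 0.5,"offset": [1.6,34.4,-11],"angular": [0,0,0]}

```text
time: 2.2
tool_pos: [0.4643, 0.1648, 0.1212]
tcp_rot: [3.109, 0.451, -0.001]
wrist_force: [0.5, -0.5, 0.2]
width: 0.501
```

```bash
python3 - <<'E'
from h import *
st=bot.read_state(); print(st['tool_pos'],st['tcp_rot'],st['wrist_force'])
s=cam('scene');t=cam('top')
im=cv2.resize(s['frame'][190:310,340:500],None,fx=5,fy=5,interpolation=2)
cv2.imwrite('pics/c2.png',im)
E
```

```text
[0.46433103 0.16475196 0.12120271] [ 3.10853089e+00  4.50859166e-01 -6.69117090e-04] [ 0.51530184 -0.47835933  0.21550632]
```

View pics/c2.png

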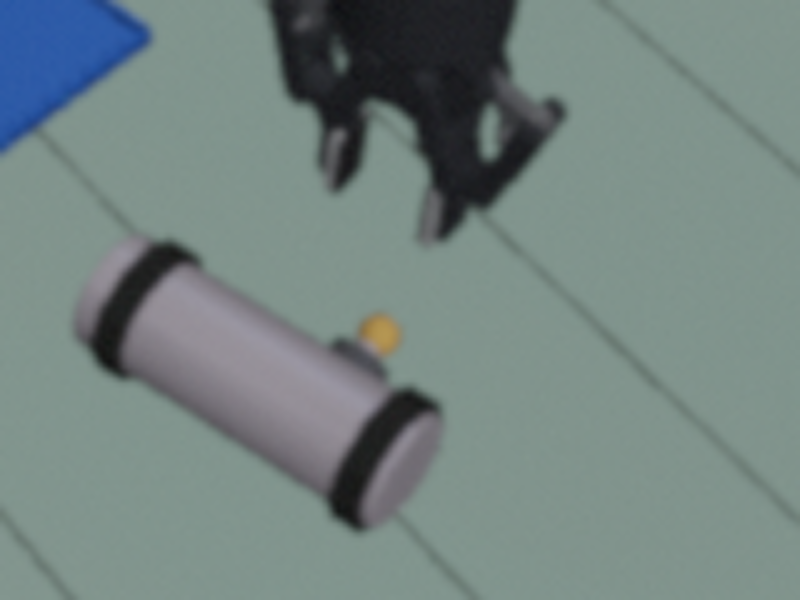

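Emit:
drive_tool:
  deltas:
    - {"hand": 0.5,"offset": [0,1.2,0],"angular": [0,0,0]}
    - {"hand": 0.5,"offset": [0,1.2,-3],"angular": [0,0,0]}
    - {"hand": 0.5,"offset": [0,1.2,-6],"angular": [0,0,0]}
    - {"hand": 0.5,"offset": [0,1.2,-8.2],"angular": [0,0,0]}
    - {"hand": 0.5,"offset": [0,1.2,-8.2],"angular": [0,0,0]}
    - {"hand": 0.5,"offset": [0,1.2,-8.2],"angular": [0,0,0]}

```text
time: 3.05
tool_pos: [0.4654, 0.177, 0.0402]
tcp_rot: [-3.109, -0.448, -0.002]
wrist_force: [0.8, -0.6, 0.2]
width: 0.498
```

```bash
python3 - <<'E'
from h import *
s=cam('scene')
cv2.imwrite('pics/c3.png',cv2.resize(s['frame'][210:310,350:470],None,fx=5,fy=5,interpolation=2))
E
```

```text
(no output)
```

View pics/c3.png

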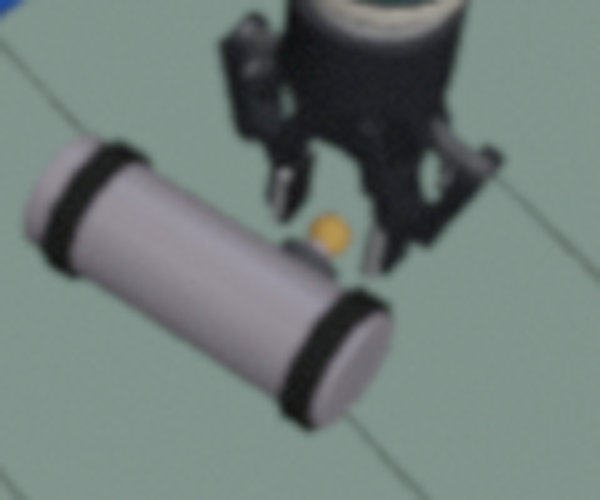

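The ball at (330,235) lies between the fingertips at (285,218) and (380,272), so I can pinch it.

Emit:
drive_tool:
  deltas:
    - {"hand": 0.1,"offset": [0,0,0],"angular": [0,0,0]}
    - {"hand": 0.1,"offset": [0,0,0],"angular": [0,0,0]}
    - {"hand": 0.1,"offset": [0,0,0],"angular": [0,0,0]}
    - {"hand": 0.1,"offset": [0,0,0],"angular": [0,0,0]}
  force: 20

```text
time: 3.6
tool_pos: [0.4644, 0.1769, 0.0396]
tcp_rot: [3.109, 0.449, -0.0]
wrist_force: [-2.4, -0.7, 3.8]
width: 0.211
```

```bash
python3 - <<'E'
import numpy as np
# decagon rolling: apothem a, pivot on edges; head offset from start in x',z
a=.033;h=.048-.033;
w=a*np.tan(np.pi/10)
out=[]
for phi in range(0,73,6):
    if True:
        x=0;k=min(int(phi//36),1) ; r=np.radians(phi-36*k)
        px=w+2*w*k              # pivot edge
        # axis relative to pivot at rest of step k: (-w,a), rotate forward (clockwise) r
        ax=px+(-w*np.cos(r)+a*np.sin(r)); az=(w*np.sin(r)+a*np.cos(r))
        e=np.radians(18+phi)
        hx=ax-.0485*np.cos(e);hz=az+.0485*np.sin(e)
        out.append((phi,hx,hz,az))
o=np.array(out);dx=o[:,1]-o[0,1];dz=o[:,2]-o[0,2]
c=np.radians(16.4)
for p,x,z,az in zip(o[:,0],dx,dz,o[:,3]):print(int(p),(100*x*np.cos(c)).round(2),(100*x*np.sin(c)).round(2),(100*z).round(2),az.round(4))
E
```

```text
0 0.0 0.0 0.0 0.033
6 0.51 0.15 0.57 0.0339
12 1.08 0.32 1.08 0.0345
18 1.69 0.5 1.52 0.0347
24 2.34 0.69 1.9 0.0345
30 3.03 0.89 2.2 0.0339
36 3.75 1.1 2.43 0.033
42 4.49 1.32 2.8 0.0339
48 5.27 1.55 3.08 0.0345
54 6.07 1.79 3.28 0.0347
60 6.89 2.03 3.4 0.0345
66 7.72 2.27 3.42 0.0339
72 8.54 2.51 3.35 0.033
```

Emit:
drive_tool:
  deltas:
    - {"hand": 0.1,"offset": [0.5,0.15,0.5],"angular": [0,0,0]}
    - {"hand": 0.1,"offset": [1.1,0.3,1.0],"angular": [0,0,0]}
    - {"hand": 0.1,"offset": [1.7,0.5,1.5],"angular": [0,0,0]}
    - {"hand": 0.1,"offset": [2.35,0.7,1.85],"angular": [0,0,0]}
    - {"hand": 0.1,"offset": [3.05,0.9,2.15],"angular": [0,0,0]}
    - {"hand": 0.1,"offset": [3.75,1.1,2.4],"angular": [0,0,0]}
    - {"hand": 0.1,"offset": [3.75,1.1,2.4],"angular": [0,0,0]}

```text
time: 4.47
tool_pos: [0.5033, 0.1882, 0.0637]
tcp_rot: [-3.109, -0.449, -0.002]
wrist_force: [-0.2, -2.1, 2.1]
width: 0.213
```

```bash
python3 - <<'E'
from h import *
s=cam('scene')
cv2.imwrite('pics/c4.png',cv2.resize(s['frame'][200:310,350:470],None,fx=5,fy=5,interpolation=2))
E
```

```text
(no output)
```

View pics/c4.png

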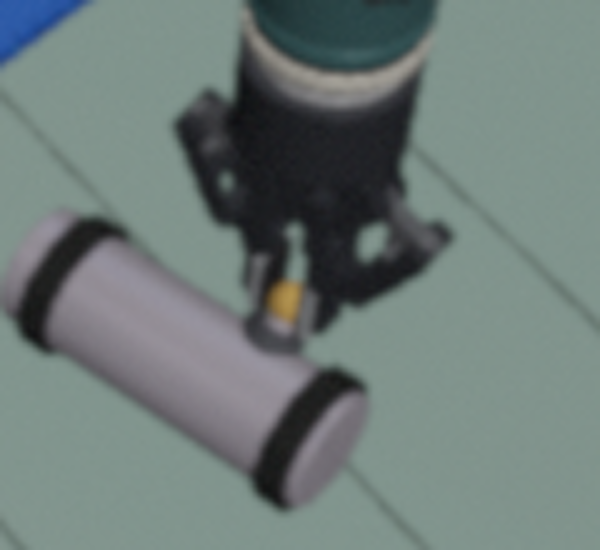

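The ball is held and the canteen has rolled about one flat, with the spout now at (280,320). I'll continue with the second flat.

Emit:
drive_tool:
  deltas:
    - {"hand": 0.1,"offset": [0.75,0.2,0.35],"angular": [0,0,0]}
    - {"hand": 0.1,"offset": [1.5,0.45,0.65],"angular": [0,0,0]}
    - {"hand": 0.1,"offset": [2.3,0.7,0.85],"angular": [0,0,0]}
    - {"hand": 0.1,"offset": [3.1,0.9,0.95],"angular": [0,0,0]}
    - {"hand": 0.1,"offset": [3.95,1.15,0.95],"angular": [0,0,0]}
    - {"hand": 0.1,"offset": [4.75,1.4,0.9],"angular": [0,0,0]}
    - {"hand": 0.1,"offset": [4.75,1.4,0.9],"angular": [0,0,0]}
    - {"hand": 0.1,"offset": [4.75,1.4,0.9],"angular": [0,0,0]}

```text
time: 5.52
tool_pos: [0.5509, 0.2022, 0.0733]
tcp_rot: [-3.109, -0.449, -0.004]
wrist_force: [0.7, -2.4, 5.3]
width: 0.214
```

Emit:
drive_tool:
  deltas:
    - {"hand": 0.4,"offset": [0,0,0],"angular": [0,0,0]}
    - {"hand": 0.5,"offset": [0,0,0],"angular": [0,0,0]}
    - {"hand": 0.5,"offset": [0,0,0.3],"angular": [0,0,0]}
    - {"hand": 0.5,"offset": [0,0,4],"angular": [0,0,0]}
    - {"hand": 0.7,"offset": [0,-4,8],"angular": [0,0,0]}
    - {"hand": 0.8,"offset": [-1,-10,10],"angular": [0,0,0]}
    - {"hand": 0.8,"offset": [-2,-16,10],"angular": [0,0,0]}
    - {"hand": 0.8,"offset": [-3,-22,10],"angular": [0,0,0]}

```text
time: 6.52
tool_pos: [0.5193, -0.0196, 0.1731]
tcp_rot: [3.109, 0.45, 0.003]
wrist_force: [1.2, -0.9, 0.2]
width: 0.8
```

```bash
cat > m.py <<'E'
from h import *
import sys
t=cam('top');s=cam('scene')
for nm,c,(x0,y0,x1,y1) in(('top',t,(215,230,300,305)),('sc',s,(330,225,440,325))):
    im=c['frame'][y0:y1,x0:x1]
    b=[(a,[e[0]+x0,e[1]+y0]) for a,e in blobs(im,(0,0,0),(180,255,55),25)]
    br=[[e[0]+x0,e[1]+y0] for a,e in blobs(im,(12,70,60),(32,255,255),8)]
    print(nm,b,br)
    if nm=='top':
        B=[onz(t,*e,.037) for a,e in b if a[4]<200]; print(B); bt=br
    else: bs=br
if bt and bs: print('head',tri(t,bt[0],s,bs[0]), 'at z=.0815:',onz(t,*bt[0],.0815),onz(s,*bs[0],.0815))
cv2.imwrite('pics/'+sys.argv[1],np.hstack([cv2.resize(s['frame'][225:325,330:440],(440,400),interpolation=2),cv2.resize(t['frame'][230:320,215:300],(340,400),interpolation=2)]))
st=bot.read_state();print(st['time'],st['tool_pos'],st['tcp_rot'],st['wrist_force'])
E
python3 m.py c5.png
```

```text
top [([56, 13, 10, 22, 97], [275.1, 254.3]), ([10, 27, 10, 21, 91], [228.7, 268.0])] [[239.7, 262.9]]
[array([0.57880466, 0.10930445, 0.037     ]), array([0.54162739, 0.23996112, 0.037     ])]
sc [([17, 25, 21, 26, 149], [354.9, 260.9]), ([65, 56, 21, 27, 171], [402.9, 292.6])] [[394.1, 272.0]]
head (array([0.55442412, 0.20271082, 0.08255068]), np.float64(7.833241797976469e-05)) at z=.0815: [0.55448172 0.20283191 0.0815    ] [0.55383663 0.20215683 0.0815    ]
6.625 [ 0.51835274 -0.02289788  0.17246367] [ 3.10865279e+00  4.40225025e-01 -8.52085632e-04] [0.84857107 0.48292506 0.77088689]
```

View pics/c5.png

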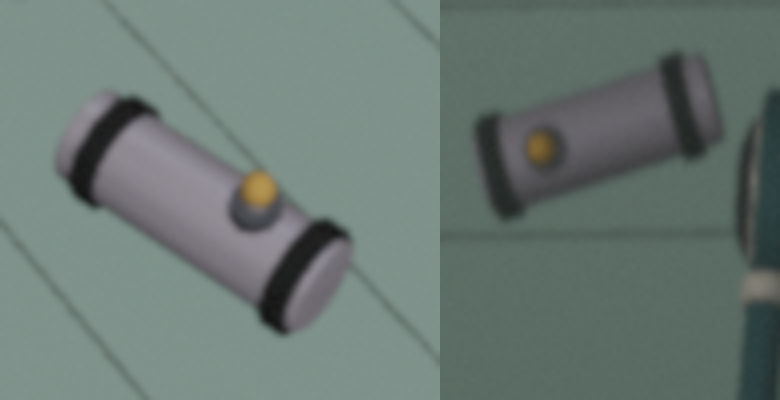

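The spout points up, with the ball at (258,190) in the scene crop and centred on the collar in the top crop. The head is at (0.554,0.203,0.0825). Next is the cap.

Emit:
drive_tool:
  deltas:
    - {"hand": 0.8,"offset": [-0.7,-5,-3],"angular": [0,0,0]}
    - {"hand": 0.8,"offset": [-1.4,-11,-6],"angular": [0,0,0]}
    - {"hand": 0.8,"offset": [-1.4,-11,-9],"angular": [0,0,0]}
    - {"hand": 0.8,"offset": [-1.4,-11,-9],"angular": [0,0,0]}
    - {"hand": 0.8,"offset": [-1.4,-11,-9],"angular": [0,0,0]}

```text
time: 7.25
tool_pos: [0.5063, -0.1273, 0.0831]
tcp_rot: [-3.109, -0.451, -0.001]
wrist_force: [-0.1, 0.1, 0.0]
width: 0.798
```

```bash
python3 - <<'E'
from h import *
s=cam('scene')
print(blobs(s['frame'][150:240,280:380],(0,120,60),(8,255,255)))
st=bot.read_state();print(st['time'],st['tool_pos'],st['tcp_rot'],st['wrist_force'])
E
```

```text
[([43, 36, 11, 13, 122], [47.8, 42.0])]
7.3 [ 0.50684603 -0.12737826  0.0836939 ] [3.10833721 0.45123522 0.00318545] [ 0.29044875 -0.8674086   0.82429802]
```

Emit:
drive_tool:
  deltas:
    - {"hand": 0.8,"offset": [-0.15,-0.5,-3],"angular": [0,0,0]}
    - {"hand": 0.8,"offset": [-0.15,-0.5,-6],"angular": [0,0,0]}
    - {"hand": 0.8,"offset": [-0.15,-0.5,-7.3],"angular": [0,0,0]}
    - {"hand": 0.6,"offset": [-0.15,-0.5,-7.3],"angular": [0,0,0]}
    - {"hand": 0.2,"offset": [-0.15,-0.5,-7.3],"angular": [0,0,0]}
    - {"hand": 0.2,"offset": [-0.15,-0.5,-7.3],"angular": [0,0,0]}
    - {"hand": 0.2,"offset": [-0.15,-0.5,-7.3],"angular": [0,0,0]}
    - {"hand": 0.2,"offset": [-0.15,-0.5,-7.3],"angular": [0,0,0]}
  force: 60

```text
time: 8.3
tool_pos: [0.5058, -0.1334, 0.011]
tcp_rot: [3.108, 0.449, 0.005]
wrist_force: [-0.1, 1.2, 6.0]
width: 0.396
```

Emit:
drive_tool:
  deltas:
    - {"hand": 0.2,"offset": [0,0,3],"angular": [0,0,0]}
    - {"hand": 0.2,"offset": [0,2,8],"angular": [0,0,0]}
    - {"hand": 0.2,"offset": [1,7,12],"angular": [0,0,0]}
    - {"hand": 0.2,"offset": [2,13,12],"angular": [0,0,0]}
    - {"hand": 0.2,"offset": [3,19,12],"angular": [0,0,0]}
    - {"hand": 0.2,"offset": [4,25,12],"angular": [0,0,0]}
    - {"hand": 0.2,"offset": [4.8,30,12],"angular": [0,0,0]}
    - {"hand": 0.2,"offset": [4.8,33.6,12],"angular": [0,0,0]}

```text
time: 9.3
tool_pos: [0.5523, 0.2053, 0.1295]
tcp_rot: [-3.109, -0.452, -0.001]
wrist_force: [0.4, -0.2, -0.8]
width: 0.401
```

Emit:
drive_tool:
  deltas:
    - {"hand": 0.2,"offset": [0,0,0],"angular": [0,0,0]}
    - {"hand": 0.2,"offset": [0,0,0],"angular": [0,0,0]}
    - {"hand": 0.2,"offset": [0,0,0],"angular": [0,0,0]}

```text
time: 9.68
tool_pos: [0.5519, 0.2017, 0.1292]
tcp_rot: [3.109, 0.447, -0.0]
wrist_force: [0.2, -0.9, -0.7]
width: 0.398
```

```bash
python3 - <<'E'
from h import *
s=cam('scene')
st=bot.read_state();p=st['tool_pos'];print(st['time'],p,st['tcp_rot'],st['wrist_force'],st['width'])
im=s['frame'][200:320,340:460]
rb=[a for a in blobs(im,(0,120,50),(9,255,255),15)];bb=blobs(im,(12,70,60),(32,255,255),8)
print('red',rb,'brass',bb)
print('pred cap bottom/top centre px',proj(s,p+[0,0,-.007])-[340,200],proj(s,p+[0,0,.021])-[340,200],'seat head pred',proj(s,[.554,.203,.0825])-[340,200])
cv2.imwrite('pics/c6.png',cv2.resize(im,(600,600),interpolation=2))
E
```

```text
9.725 [0.55199283 0.20169965 0.12924305] [ 3.10938411e+00  4.46899407e-01 -3.32500133e-04] [ 0.35198956 -0.30260097 -0.15116319] 0.400619878706471
red [([48, 45, 15, 21, 244], [55.3, 54.7])] brass [([50, 68, 9, 9, 65], [54.0, 72.2])]
pred cap bottom/top centre px [56.23140579 59.95985018] [57.36893146 51.70583678] seat head pred [54.31660749 72.01559348]
```

View pics/c6.png

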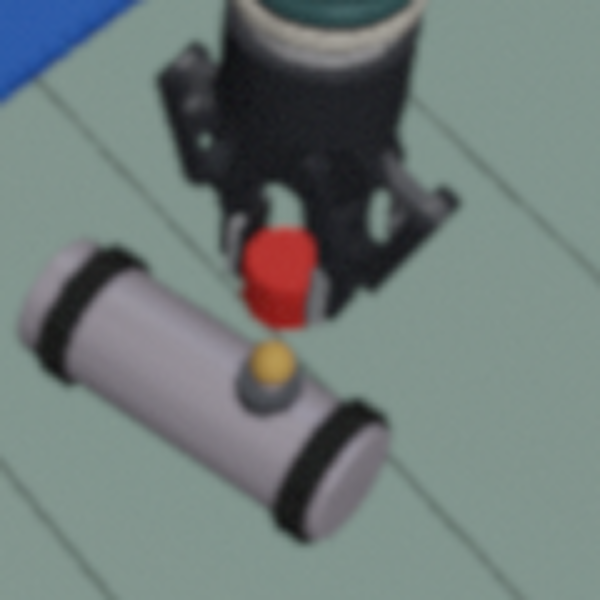

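Emit:
drive_tool:
  deltas:
    - {"hand": 0.2,"offset": [0.1,0.1,-1],"angular": [0,0,0]}
    - {"hand": 0.2,"offset": [0.1,0.1,-2],"angular": [0,0,0]}
    - {"hand": 0.2,"offset": [0.1,0.1,-2.6],"angular": [0,0,0]}
    - {"hand": 0.2,"offset": [0.1,0.1,-3.1],"angular": [0,0,0]}
    - {"hand": 0.2,"offset": [0.1,0.1,-3.1],"angular": [0,0,0]}

```text
time: 10.35
tool_pos: [0.5526, 0.2038, 0.0976]
tcp_rot: [3.109, 0.449, -0.002]
wrist_force: [0.8, -0.9, -1.1]
width: 0.4
```

Emit:
drive_tool:
  deltas:
    - {"hand": 0.2,"offset": [0,0,-0.2],"angular": [0,0,0]}
    - {"hand": 0.2,"offset": [0,0,-0.4],"angular": [0,0,0]}
    - {"hand": 0.2,"offset": [0,0,-0.6],"angular": [0,0,0]}
    - {"hand": 0.2,"offset": [0,0,-0.8],"angular": [0,0,0]}
    - {"hand": 0.2,"offset": [0,0,-0.8],"angular": [0,0,0]}

```text
time: 10.98
tool_pos: [0.5538, 0.2036, 0.0908]
tcp_rot: [3.109, 0.45, 0.002]
wrist_force: [1.4, -2.5, 2.8]
width: 0.403
```

Emit:
drive_tool:
  deltas:
    - {"hand": 0.2,"offset": [0,0,-0.2],"angular": [0,0,0]}
    - {"hand": 0.2,"offset": [0,0,-0.4],"angular": [0,0,0]}
    - {"hand": 0.2,"offset": [0,0,-0.4],"angular": [0,0,0]}

```text
time: 11.35
tool_pos: [0.5544, 0.2038, 0.0877]
tcp_rot: [3.109, 0.449, 0.004]
wrist_force: [1.3, -2.9, 5.8]
width: 0.401
```

Emit:
drive_tool:
  deltas:
    - {"hand": 0.2,"offset": [0,0,-0.2],"angular": [0,0,0]}
    - {"hand": 0.2,"offset": [0,0,-0.4],"angular": [0,0,0]}
    - {"hand": 0.2,"offset": [0,0,-0.4],"angular": [0,0,0]}

```text
time: 11.72
tool_pos: [0.5514, 0.2038, 0.0807]
tcp_rot: [-3.109, -0.449, 0.005]
wrist_force: [-1.2, -0.2, -5.7]
width: 0.404
```

Emit:
drive_tool:
  deltas:
    - {"hand": 0.2,"offset": [0,0,-0.2],"angular": [0,0,0]}
    - {"hand": 0.2,"offset": [0,0,-0.3],"angular": [0,0,0]}
    - {"hand": 0.2,"offset": [0,0,-0.3],"angular": [0,0,0]}

```text
time: 12.1
tool_pos: [0.5525, 0.2041, 0.0787]
tcp_rot: [-3.109, -0.45, 0.002]
wrist_force: [-0.7, 1.1, -3.1]
width: 0.403
```

Emit:
drive_tool:
  deltas:
    - {"hand": 0.2,"offset": [0,0,-0.1],"angular": [0,0,0]}
    - {"hand": 0.2,"offset": [0,0,-0.2],"angular": [0,0,0]}
    - {"hand": 0.2,"offset": [0,0,-0.2],"angular": [0,0,0]}
    - {"hand": 0.2,"offset": [0,0,-0.2],"angular": [0,0,0]}

```text
time: 12.6
tool_pos: [0.5531, 0.204, 0.0774]
tcp_rot: [-3.109, -0.449, -0.0]
wrist_force: [-0.5, 0.2, -2.8]
width: 0.402
```

Emit:
drive_tool:
  deltas:
    - {"hand": 0.2,"offset": [0,0,-0.1],"angular": [0,0,0]}
    - {"hand": 0.2,"offset": [0,0,-0.1],"angular": [0,0,0]}
    - {"hand": 0.2,"offset": [0,0,-0.1],"angular": [0,0,0]}

```text
time: 12.98
tool_pos: [0.5532, 0.2039, 0.0764]
tcp_rot: [3.109, 0.449, 0.001]
wrist_force: [-0.5, 0.7, -2.4]
width: 0.402
```

Emit:
drive_tool:
  deltas:
    - {"hand": 0.2,"offset": [0,0,-0.1],"angular": [0,0,0]}
    - {"hand": 0.2,"offset": [0,0,-0.1],"angular": [0,0,0]}
    - {"hand": 0.2,"offset": [0,0,-0.1],"angular": [0,0,0]}

```text
time: 13.35
tool_pos: [0.5536, 0.204, 0.0761]
tcp_rot: [-3.109, -0.449, -0.002]
wrist_force: [-0.4, -0.3, 5.0]
width: 0.4
```

Emit:
drive_tool:
  deltas:
    - {"hand": 0.2,"offset": [0,0,-0.05],"angular": [0,0,0]}
    - {"hand": 0.2,"offset": [0,0,-0.05],"angular": [0,0,0]}
    - {"hand": 0.2,"offset": [0,0,-0.05],"angular": [0,0,0]}

```text
time: 13.72
tool_pos: [0.5538, 0.2041, 0.0761]
tcp_rot: [-3.109, -0.449, -0.003]
wrist_force: [-1.1, -0.3, 6.9]
width: 0.396
```

Emit:
drive_tool:
  deltas:
    - {"hand": 0.2,"offset": [0,0,-0.07],"angular": [0,0,0]}
    - {"hand": 0.2,"offset": [0,0,-0.07],"angular": [0,0,0]}
    - {"hand": 0.2,"offset": [0,0,-0.07],"angular": [0,0,0]}
    - {"hand": 0.2,"offset": [0,0,-0.07],"angular": [0,0,0]}

```text
time: 14.22
tool_pos: [0.5542, 0.2042, 0.0761]
tcp_rot: [-3.109, -0.449, -0.004]
wrist_force: [-2.2, -0.6, 9.0]
width: 0.403
```

```bash
python3 - <<'E'
from h import *
for i in range(4):
    s=cam('scene');st=bot.read_state();print(st['time'],st['tool_pos'],st['wrist_force'],st['width'])
cv2.imwrite('pics/c7.png',cv2.resize(s['frame'][200:320,340:460],(600,600),interpolation=2))
E
```

```text
14.275 [0.55418155 0.20422434 0.07602162] [-2.16669443 -0.30036133 10.71444786] 0.4024366662103834
14.325 [0.55420413 0.20419912 0.0760477 ] [-2.16850795  0.11419184 10.25251022] 0.3941097999327875
14.375 [0.55416833 0.20422393 0.07603236] [-1.41353726 -1.155974    9.81840603] 0.40073459736259254
14.425 [0.55419304 0.20419653 0.0760299 ] [-2.66697142 -0.34812976  9.66758952] 0.40054151540718147
```

View pics/c7.png

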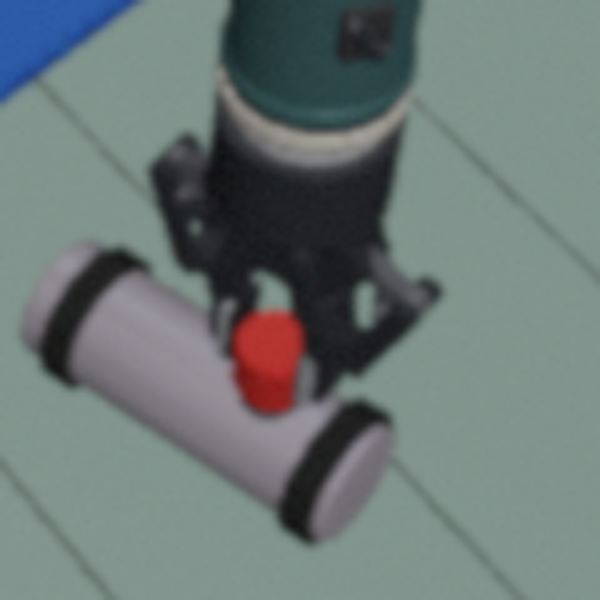

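The cap at (270,360) covers the collar, and the canteen is still in place. The push is steady at about 10 N.

```bash
python3 -c "
from workcell import bot
print(bot.finish_job()); s=bot.read_state(); print(s['time'],s['tool_pos'],s['wrist_force'])"
```

```text
the job is handed in; nothing more can be done
None
the job is handed in; nothing more can be done
```

The job is handed in: the canteen is rolled spout up, and the red cap is pressed on past its click and flush on the collar. The hand is still holding the cap and pressing down at about 10 N.

- **Rolling:** I pinched the brass head lightly and rolled the canteen 72 degrees over its two flats along the planks. Afterwards the cameras put the head at a height of 82.5 mm (81.5 mm expected). It was about 2 mm off the axis estimated from the bands, which is within the calibration error.
- **Capping:** The force rose to about 6 N, then dropped below zero at the click. The cap then went down to a firm stop with the tool at 76 mm, which matches its rim being on the collar.
- **Last checks:** The downward push read 9.7–10.7 N over the last readings, with a sideways pull of 1.4–2.7 N. The last scene picture shows the cap seated and the canteen level. The push was not read after hand-in.
- **Other objects:** The arm went nowhere near the teapot, sugar bowl or glasses, but I did not measure their positions again at the end.

The robot's clock stood at about 14.4 s of the 58 s allowed.

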